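# Gauge the long bar in the rod stand

### The arm

A 7-joint arm with a two-finger parallel gripper is mounted at the origin on the work surface. World frame = base frame: x ahead of the robot, y to its left, z up, the work surface at z = 0. Lengths are in m, angles in rad, forces in N, time in s.
With the tool pointing down it reaches from about 0.425 to 0.95 m from the base axis. Payload 4.7 kg.
Tool frame: the origin (TCP) lies between the finger pads; the fingertips stand 25 mm ahead of it and the grasp point (between the pads) lies 6 mm ahead of it; z points along the fingers, y is the line along which they close (so a half turn about z gives the same grasp; the last joint's range is limited). The gripper opens to 85 mm and grips with 20 to 120 N. Pads are 22 mm wide; open, the fingers measure 114 mm over their backs; the gripper's body (76 mm by 85 mm) begins 54 mm behind the grasp point. The pads swing forward as they close: fully open they stand 13 mm farther back than shut.
Start: joints at [1.197, 0.469, -0.049, 1.532, 0.024, 1.141, -0.082], TCP at [0.228, -0.635, 0.22] pointing down, gripper open.
Joint ranges: [-2.59, 2.59], [-0.33, 1.99], [-1.39, 1.29], [0.1, 2.45], [-1.04, 4.18], [0.21, 1.99], [-2.66, 2.66]. Speed limits (rad/s): [2.57, 2.57, 3.14, 3.14, 3.14, 3.14, 3.14].

### API

Orientations are given as a 3x3 rotation matrix whose columns are the frame's x, y, z axes.
In Python, from rig import * gives the robot as it stands. Calls block until the motion is done:
- movep(position, orientation): joint-space move of the TCP to a pose.
- move_l(position, attitude=None, feed=0.15, until_force=None): straight line of the TCP; attitude=None keeps the orientation; feed is the mean speed in m/s. With until_force (N) it stops when the force on the tool has changed by that much, and returns True; else False.
- move_joints(angles): joint-space move.
- command_gripper(opening, newtons=None): finger opening in m; newtons is the grip in N (None keeps the last); returns when the fingers have stopped.
- sleep(seconds).
- inverse_kinematics(position, orientation): joint angles nearest the present ones, or None.
- sense(): the state.
- camera(name): name is "scene" or "top" or "wrist"; returns (picture, depth): 480x640x3 uint8, red, green, blue; 480x640 float32, m along the optical axis (not along the pixel's ray), 0 where there is no reading.
- camera_params(name): a dict with "K" (3x3 intrinsics, pixels), "position" and "rotation" of the camera in the world; the wrist camera has in their place "tool_from_camera" (4x4, takes a point from camera to tool coordinates, whose origin is the TCP and whose axes are the flange's). Camera axes: x right, y down, z forward; pixel columns grow to the right and rows downward; lengths in m; the calibration is good to about 2 mm. A picture is of the moment at which its call begins: read the wrist's pose just before it. camera_params takes no time and is no camera call.
A pose or a line that the arm cannot do raises Unreachable and nothing moves.
- finish_job(): hands the job in; it is judged then, once.
The state is a dict: "time_s": time; "joint_pos": joint angles; "qd": joint speeds; "joint_efforts": joint torques, N m; "position": TCP position; "tcp_rot": TCP orientation; "wrist_force": force on the tool from outside, world axes, zero at the start; "ft_torque": the same for the moment, N m; "finger_gap": finger opening in m; "gripper_force": force on a finger pad.
Only numpy, scipy, OpenCV 4.12 (cv2) and the standard library are available. Lean on these libraries where they do the work, as an engineer would, in place of code of your own. Each camera call takes 0.05 s, during which the arm holds its last target. There are 200 camera calls.

### The job

Take the longest bar from the rack and pass it end-first through the eyelet of the gauging stand, from the open end, until its end is at the end stop or nearly so, and let it lie in both V rests. Then take the gauge by its black knob and lower it until the sprung foot bears on the bar and is pushed in about half of its 14 mm stroke, never all the way to its limit, and let go so that it keeps its reading. Leave the two other bars lying in the rack.

Things in the scene. Friction and masses are not known exactly. Their poses are not given: they have to be found in the camera images.
- stand: Fixed grey stand, base 15 mm thick, x -45 to 105, y -130 to 140 mm. Origin on the table, z up. The bar's axis runs along the stand's y at x = 0 and goes in towards +y from the open -y end. Along y: rear V rest, bare stretch, eyelet, front V rest, stop. The 16 mm bar seated in both rests has its axis 48 mm above the table; its centre ends at the origin's x, y (at the stop: y = 8 mm).
- eyelet (a point): Centre of the eyelet's round hole, 26 mm diameter, axis along the stand's y, in an upright aluminium plate at stand y = 56 to 64 mm, 50 mm wide, top 74 mm high. The hole's centre is 51 mm above the table, 3 mm above the axis of the seated bar: pass the bar 3 mm high, then let it down. Axes as the stand's.
- rest (a point): On the axis of the seated bar, at the front V rest (12 mm thick) and right below the gauge foot: stand (0, 98, 48) mm. The top of the seated bar is 8 mm above it. V rests are 45 degree grooves, top edges 50 mm high, about 34 mm wide. Axes as the stand's.
- rear_rest (a point): On the axis of the seated bar, at the rear V rest (8 mm thick, shaped as the front one): stand (0, -103, 48) mm. From here to the eyelet the bar is free for fingers on both sides and underneath, down to the base plate.
- stop (a point): Point on the face of the end stop plate where the bar's end meets it: stand (0, 128, 48) mm; plate 40 mm wide, top 62 mm high.
- knob (a point): Grip point of the gauge carriage: on the axis of its upright black round knob, 22 mm diameter, 36 mm tall; 13 mm below the knob's top, 23 mm above the 30 mm round housing beneath. It lies straight above the foot. An arm runs from the housing towards the stand's +x to a steel column (20 mm diameter, 205 mm high) 75 mm away; a 44 mm dial is on the housing's +y side. Axes as the stand's.
- foot_tip (a point): Centre of the flat underside of the gauge's steel foot (14 mm disc on an 8 mm stem), right above rest. With the foot free it is 92 mm below knob; pushed in, it comes nearer to the knob by the foot joint's value.
- carriage (a joint): How far the gauge carriage is lowered on its column, m: 0 = fully raised, grows downwards to 0.075. A stiff slide (6 N friction, carriage 0.27 kg) that stays where it is left. At 0.055 the free foot just meets the top of the seated bar. Starts between 0 and 0.025.
- foot (a joint): How far the sprung foot is pushed up into the gauge, m: 0 = free, up to its limit of 0.014. Spring: 0.9 N at first touch, 150 N/m, 3 N at the limit. About 0.007 is wanted.
- rack: Fixed plywood rack, base 225 x 150 x 12 mm, three lanes along its y axis at x = -72, 0 and 72 mm, each with two grey plastic V rests at y = -58 and 58 mm (12 mm thick, top edges 50 mm high). One bar lies in each lane; which in which varies. Origin on the table.
- long_bar: The longest bar: plain aluminium, round, 16 mm diameter, 240 mm long, about 0.13 kg, axis along its own y; origin at its centre on its axis, 48 mm above the table in the rack. It is free to roll about its axis. Its middle is bare for about 40 mm to each side before the rack's rests.
- thick_bar: Other bar, to be left: aluminium, 22 mm diameter, 160 mm long, along its own y; origin at its centre.
- thin_bar: Other bar, to be left: aluminium, 12 mm diameter, 180 mm long, along its own y; origin at its centre.
Mind the look-alikes: they are no part of the job. Leave any orange or turquoise look-alike of the long_bar alone.

How it is judged:
By the outcome, as a careful person would: the job done as asked, in the order asked, and still so for the second after the job is handed in, with the robot touching nothing.
It also fails if it takes over 54 s, if anything falls off the work surface, if the arm or the gripper's body presses on something with over 40 N, if the wrist force passes 120 N, or if a joint passes its speed limit or range.

## Working session

There is one attempt and no reset: what is moved stays moved. The work goes in short steps, each a Python script; the robot and the scene stay as the last script left them, time stands still between calls to the robot, and variables do not carry over. Pictures are saved under pics/ and viewed, at most 12 in all, crops included, and the job is handed in when it is done.

```bash
ls; mkdir -p pics
python3 - <<'E'
from rig import *
import cv2, numpy as np, pickle
d={}
for n in("top","scene"):
    p,z=camera(n); d[n]=(p,z,camera_params(n)); cv2.imwrite(f"pics/{n}0.png",p[:,:,::-1])
    print(n,d[n][2])
pickle.dump(d,open("d0.pkl","wb"))
print(camera_params("wrist"))
E
```

```text
pics
top {'K': array([[479.23879065,   0.        , 313.92219313],
       [  0.        , 479.23879065, 243.77098491],
       [  0.        ,   0.        ,   1.        ]]), 'position': array([ 0.3186292 , -0.1113258 ,  1.37026477]), 'rotation': array([[ 0.03012099, -0.99364745,  0.10843189],
       [-0.99940116, -0.03178724, -0.01367083],
       [ 0.01703073, -0.10795518, -0.99400988]])}
scene {'K': array([[460.14232368,   0.        , 320.15995152],
       [  0.        , 460.14232368, 240.40394156],
       [  0.        ,   0.        ,   1.        ]]), 'position': array([0.95408766, 0.14064309, 0.9553604 ]), 'rotation': array([[-4.62284414e-01,  7.26047070e-01, -5.09066569e-01],
       [ 8.86731702e-01,  3.78452760e-01, -2.65481444e-01],
       [-9.43765984e-05, -5.74133399e-01, -8.18761767e-01]])}
{'K': array([[340.17648165,   0.        , 322.56248657],
       [  0.        , 340.17648165, 240.23059578],
       [  0.        ,   0.        ,   1.        ]]), 'tool_from_camera': array([[-3.51732895e-04, -9.59591828e-01, -2.81395452e-01,
         7.23369294e-02],
       [ 9.99999903e-01, -4.11835870e-04,  1.54449812e-04,
         3.30462189e-04],
       [-2.64097518e-04, -2.81395370e-01,  9.59591880e-01,
        -1.52720437e-01],
       [ 0.00000000e+00,  0.00000000e+00,  0.00000000e+00,
         1.00000000e+00]])}
```

View pics/top0.png

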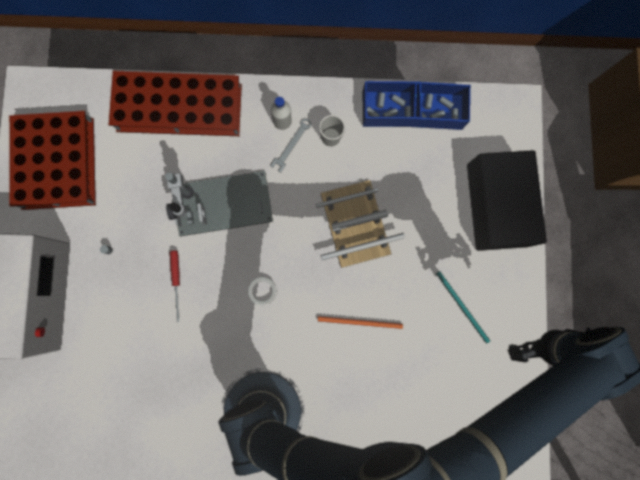

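View pics/scene0.png

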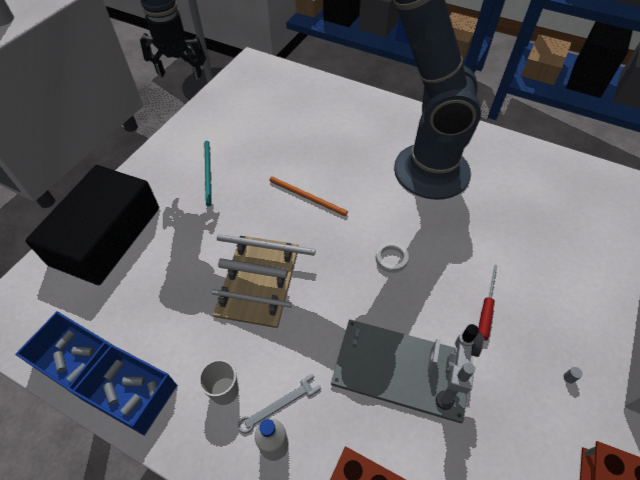

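The top view shows the long bar in the rack's nearest lane, from (321,258) to (403,236). The stand's base corners are near (178,183), (262,170), (271,222) and (180,236), with the gauge at its left (world +y) end. In the scene view the column is on the far side, so the stand's axes roughly match the world's.

```bash
cat > h.py <<'E'
import numpy as np, cv2, pickle
def ray_pts(px,K,R,t,z):
    px=np.atleast_2d(px).astype(float)
    d=np.c_[(px-K[[0,1],2])/[K[0,0],K[1,1]],np.ones(len(px))]@np.asarray(R).T
    return t+d*((z-t[2])/d[:,2])[:,None]
def wrist_pose(s,P):
    T=P["tool_from_camera"]; R=np.array(s["tcp_rot"])
    return R@T[:3,:3], np.array(s["position"])+R@T[:3,3]
def proj(p,K,R,t):
    c=(np.atleast_2d(p)-t)@R; return (c[:,:2]/c[:,2:])*[K[0,0],K[1,1]]+K[[0,1],2]
def Rz(yaw):   # tool down, tool y (closing) direction at yaw+90deg, tool x along yaw
    c,s=np.cos(yaw),np.sin(yaw)
    return np.array([[c,s,0],[s,-c,0],[0,0,-1.]])
E
python3 - <<'E'
from h import *
d=pickle.load(open("d0.pkl","rb"))
p,z,P=d["top"]
f=lambda px,h:ray_pts(px,P["K"],P["rotation"],P["position"],h)
b=f([(321,258),(403,236)],.048); print("bar",b,np.linalg.norm(b[0]-b[1]))
s=f([(178,183),(262,170),(271,222),(180,236)],.015);print(s)
hsv=cv2.cvtColor(p,cv2.COLOR_RGB2HSV)
print(hsv[200,240],hsv[215,190],hsv[190,260],hsv[100,300],hsv[200,250])
from rig import *
s=sense();print(s["time_s"],s["wrist_force"],np.array(s["tcp_rot"]).round(2))
E
```

```text
bar [[ 0.42390295 -0.15028513  0.048     ]
 [ 0.49260998 -0.37724775  0.048     ]] 0.23713432550272082
[[ 0.62938546  0.26535433  0.015     ]
 [ 0.67587339  0.02638292  0.015     ]
 [ 0.52503704 -0.0055965   0.015     ]
 [ 0.47648255  0.25042257  0.015     ]]
[75 16 65] [ 90   9 110] [90 11 67] [  6   7 181] [75 15 66]
0.1 [ 0.25854016 -0.54404929 -0.30830067] [[ 0.94  0.34 -0.  ]
 [ 0.34 -0.94  0.  ]
 [-0.   -0.   -1.  ]]
```

Run:
```python
from h import *
from rig import *
for yaw in (-1.277,-1.277+np.pi):
    for nm,p in (("bar",(.458,-.264,.25)),("barlow",(.458,-.264,.054)),("st",(.562,.05,.057)),("stend",(.546,.131,.057)),("knob",(.53,.22,.2))):
        q=inverse_kinematics(p,Rz(yaw+(0 if "bar" in nm else -.1))); print(nm,yaw,None if q is None else np.round(q,2))
movep((.43,-.264,.27),Rz(-1.277))
P=camera_params("wrist"); s=sense(); p,z=camera("wrist")
pickle.dump((p,z,P,s),open("w1.pkl","wb")); cv2.imwrite("pics/w1.png",p[:,:,::-1])
print(s["time_s"],s["position"],np.round(s["joint_pos"],2))
```

```text
bar -1.277 [ 0.42  0.2   0.02  1.84 -0.    1.1  -2.4 ]
barlow -1.277 [ 0.34  0.45  0.13  2.04 -0.09  0.66 -2.32]
st -1.277 [-0.92  0.78  1.11  1.99 -0.87  0.96 -2.3 ]
stend -1.277 [ 0.5   0.83 -1.18  1.91  0.9   1.06  2.26]
knob -1.277 [ 0.35  0.6  -1.17  1.76  0.59  1.19  2.35]
bar 1.8645926535897932 [ 0.89  0.25 -0.53  1.82  0.14  1.11  0.6 ]
barlow 1.8645926535897932 [ 0.83  0.5  -0.49  2.01  0.35  0.72  0.42]
st 1.8645926535897932 [ 0.32  0.57 -0.64  1.92  0.47  0.8  -0.38]
stend 1.8645926535897932 [ 0.24  0.6  -0.74  1.92  0.54  0.83 -0.6 ]
knob 1.8645926535897932 [ 0.33  0.57 -1.13  1.76  0.56  1.17 -0.77]
2.075 [ 0.42981896 -0.26456768  0.2699674 ] [ 0.47  0.15  0.    1.87 -0.    1.13 -2.38]
```

View pics/w1.png

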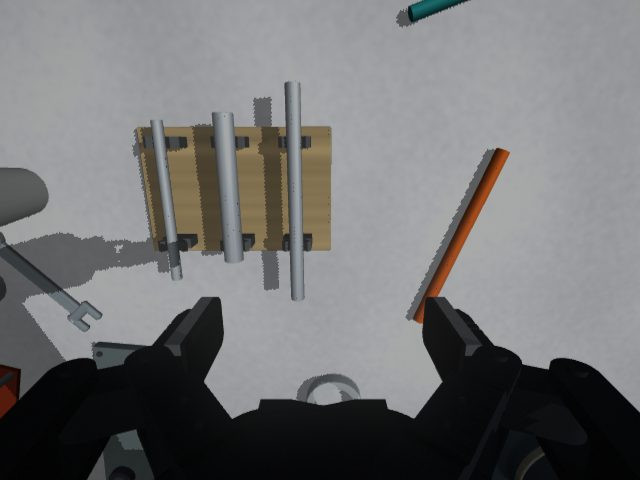

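The wrist view shows the long bar on the right lane, from (292,82) to (298,300). The thick bar is at (228,190) and the thin one at (165,200). Next I'll look at the stand, using depth for masks.

```bash
cat >> h.py <<'E'
def world(z,K,R,t):
    v,u=np.mgrid[:480,:640]
    c=np.stack([(u-K[0,2])/K[0,0]*z,(v-K[1,2])/K[1,1]*z,z],-1)
    return c@R.T+t
def meas_bar(m,K,R,t,h):
    n,l,st,c=cv2.connectedComponentsWithStats(m.astype(np.uint8))
    out=[]
    for i in range(1,n):
        if st[i,4]<400: continue
        v,u=np.nonzero(l==i)
        w=ray_pts(np.c_[u,v],K,R,t,h)[:,:2]; r=cv2.minAreaRect((w*1000).astype(np.float32)); out.append((st[i,4],c[i].round(),r))
    return out
E
python3 - <<'E'
from h import *
from rig import *
p,z,P,s=pickle.load(open("w1.pkl","rb")); R,t=wrist_pose(s,P); K=P["K"]
W=world(z,K,R,t); print("table z",np.median(W[20:60,100:300,2]),"bar z",W[190,295],"zero",(z==0).mean())
m=(W[...,2]>.040)&(W[...,2]<.075); m[295:330,:240]=0; m[305:]=0
for o in meas_bar(m,K,R,t,.050): print(o)
movep((.53,.09,.27),Rz(1.8646-.1))
P=camera_params("wrist"); s=sense(); p,z=camera("wrist")
pickle.dump((p,z,P,s),open("w2.pkl","wb")); cv2.imwrite("pics/w2.png",p[:,:,::-1])
print(s["time_s"],s["position"],np.round(s["joint_pos"],2))
E
```

```text
table z -0.0006294996142790221 bar z [ 0.46506374 -0.27550493  0.05516253] zero 0.004124348958333334
(np.int32(3529), array([295., 188.]), ((462.16790771484375, -262.482177734375), (32.87166213989258, 241.95472717285156), 16.704837799072266))
(np.int32(3276), array([228., 186.]), ((532.8883056640625, -252.4487762451172), (33.330718994140625, 163.79127502441406), 16.885541915893555))
(np.int32(2292), array([166., 197.]), ((596.3900146484375, -217.4470977783203), (33.30747604370117, 178.6109161376953), 16.876014709472656))
(np.int32(1005), array([ 10., 200.]), ((761.1463012695312, -171.67245483398438), (25.73888397216797, 63.40802764892578), 1.8510007858276367))
4.025 [0.5301354  0.08917098 0.26989577] [ 0.19  0.24 -0.52  1.77  0.13  1.16 -0.18]
```

View pics/w2.png

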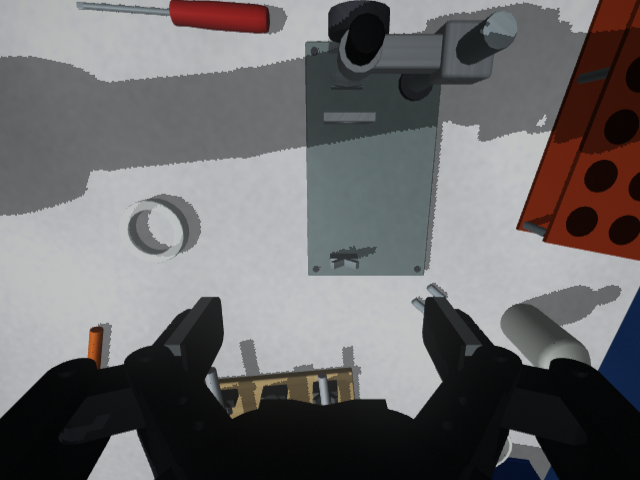

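The stand's base is at columns 306–425 and rows 42–275. The eyelet plate's top is at (349,117), the rear rest at (345,262), the knob at (365,40) and the column top at (500,25).

Run:
```python
from h import *
p,z,P,s=pickle.load(open("w1.pkl","rb")); R,t=wrist_pose(s,P); K=P["K"]
W=world(z,K,R,t); 
for h in (.052,.0535):
    m=(W[...,2]>h)&(W[...,2]<.065); m[305:]=0; m[:,:260]=0; m[:,330:]=0
    v,u=np.nonzero(m); w=ray_pts(np.c_[u,v],K,R,t,.054)[:,:2].astype(np.float32)
    vx,vy,x,y=cv2.fitLine(w,cv2.DIST_HUBER,0,1e-4,1e-4).ravel()
    a=(w-[x,y])@[vx,vy]; e=np.percentile(a,[.3,99.7]); mid=np.array([x,y])+np.mean(e)*np.array([vx,vy])
    print("bar",h,len(w),mid,np.degrees(np.arctan2(-vx,vy)),np.ptp(e))
p,z,P,s=pickle.load(open("w2.pkl","rb")); R,t=wrist_pose(s,P)
W=world(z,K,R,t); Z=W[...,2]
print("table",np.median(Z[200:260,220:290]),"base",np.median(Z[170:240,320:410]))
g=cv2.cvtColor(p,cv2.COLOR_RGB2GRAY).astype(float)
def fit(pts,h):
    w=ray_pts(pts,K,R,t,h)[:,:2].astype(np.float32); vx,vy,x,y=cv2.fitLine(w,cv2.DIST_HUBER,0,1e-4,1e-4).ravel()
    return np.array([vx,vy]),np.array([x,y])
bm=(Z>.009)&(Z<.022)
L=[(290+np.argmin(np.diff(g[v,290:320]))+.5,v) for v in range(165,262)]
B=[(u,260+np.argmax(np.diff(g[260:290,u]))+.5) for u in range(318,412)]
Rr=[(np.nonzero(bm[v,380:450])[0].max()+380.5,v) for v in range(150,262)]
Ld=[(np.nonzero(bm[v,290:330])[0].min()+289.5,v) for v in range(165,262)]
dl,pl=fit(L,.015); db,pb=fit(B,.015); dr,pr=fit(Rr,.015); dd,pd=fit(Ld,.015)
ang=lambda d:np.degrees(np.arctan2(*(d*np.sign(d[0]))[::-1]))
print("left",ang(dl),"leftdepth",ang(dd),"right",ang(dr),"bot",ang(db))
n=lambda d:np.array([-d[1],d[0]])
print("width L-R",abs((pr-pl)@n(dl)),"Ld-R",abs((pr-pd)@n(dl)))
# eyelet top
for nm,m,h in (("eye",(Z>.068)&(Z<.080),.074),("rear",(Z>.040)&(Z<.056),.05),("col",(Z>.195)&(Z<.215),.205)):
    m=m.astype(np.uint8); m[290:]=0
    k,l,st,c=cv2.connectedComponentsWithStats(m)
    for i in range(1,k):
        if st[i,4]>40:
            v,u=np.nonzero(l==i); w=ray_pts(np.c_[u,v],K,R,t,h)[:,:2]
            print(nm,st[i],c[i].round(1),w.mean(0),cv2.minAreaRect((w*1000).astype(np.float32)),np.median(Z[l==i]))
v0=-dl if dl[1]<0 else dl; ux=np.array([v0[1],-v0[0]])
# corner left-bottom = stand(-45,-130)
c=np.linalg.solve(np.c_[dl,-db],pb-pl); cor=pl+c[0]*dl
print("corner",cor,"origin",cor+.045*ux+.130*v0, "yaw",np.degrees(np.arctan2(ux[1],ux[0])))
```

```text
bar 0.052 2442 [ 0.46244566 -0.26379877] -163.09071 0.2380379265770316
bar 0.0535 1805 [ 0.46252416 -0.26377268] -163.06764 0.23804015526175498
table -0.0006521008136005368 base 0.014335638503538084
left -79.36268 leftdepth -78.9556 right -79.05796 bot 10.988029
width L-R 0.14929618 Ld-R 0.14866434
eye [418  74  14  12  61] [423.   80.4] [0.59962747 0.23024928] ((600.3536987304688, 229.95315551757812), (5.78283166885376, 15.305859565734863), 57.922576904296875) 0.07386602717462404
eye [324 113  52   9 461] [349.2 117. ] [0.5384519  0.18543097] ((538.7157592773438, 185.4553680419922), (49.154991149902344, 7.274482727050781), 10.986942291259766) 0.07329009732435121
rear [329  43  11   5  50] [333.7  44.9] [0.51098167 0.24916495] ((511.28253173828125, 249.13320922851562), (9.777393341064453, 3.4846246242523193), 10.986481666564941) 0.047606139180100815
rear [600  52  17  29 105] [606.7  70.4] [0.78223686 0.27874919] ((782.4522094726562, 283.2950744628906), (25.471370697021484, 8.572696685791016), 83.31785583496094) 0.04687959734142094
rear [332  72  13  15 157] [337.3  79.2] [0.52065334
[... 829 characters left out ...]
606964111328), 11.340582847595215) 0.04517508077093774
rear [347 260  12  10  86] [353.  264.2] [0.57861352 0.03006116] ((578.3357543945312, 30.293739318847656), (10.062443733215332, 14.070305824279785), 81.68458557128906) 0.04549447110959429
col [ 476   11   42   43 1302] [496.7  32. ] [0.60271784 0.23572874] ((602.5050048828125, 235.38035583496094), (23.51048469543457, 19.725391387939453), 56.67771530151367) 0.20402167512448743
col [ 348   13   37   43 1198] [366.1  33.9] [0.53052541 0.22073178] ((530.5181274414062, 220.57174682617188), (20.661821365356445, 20.316991806030273), 58.6060676574707) 0.1983540744678766
corner [ 0.52950144 -0.00853995] origin [0.54973125 0.12753265] yaw 10.63732
```

```bash
cat >> h.py <<'E'
YS=np.radians(10.98); O=np.array([.5492,.1270])
US=np.array([-np.sin(YS),np.cos(YS)]); XS=np.array([np.cos(YS),np.sin(YS)])
def st(x,y,z): return np.r_[O+x*XS+y*US,z]
RS=Rz(YS+np.pi/2)
E
python3 - <<'E'
from h import *
from rig import *
a=np.radians(16.93); ub=np.array([-np.sin(a),np.cos(a)]); g=np.array([.4625,-.2638])-.010*ub; Rb=Rz(a+np.pi/2)
command_gripper(.045,60)
movep(np.r_[g,.13],Rb); move_l(np.r_[g,.054],feed=.12)
f0=np.array(sense()["wrist_force"]); command_gripper(0.0,60); s=sense(); print(s["finger_gap"],s["gripper_force"],np.array(s["wrist_force"])-f0)
move_l(np.r_[g,.16],feed=.12)
movep(st(0,-.080,.16),RS)
P=camera_params("wrist"); s=sense(); p,z=camera("wrist")
pickle.dump((p,z,P,s),open("w3.pkl","wb")); cv2.imwrite("pics/w3.png",p[:,:,::-1])
print(s["time_s"],s["position"],st(0,-.08,.16),s["finger_gap"],np.round(s["joint_pos"],2))
E
```

```text
-9.81349357900611e-05 0.0 [-0.57855571  0.49250458 -0.35786211]
9.6083 [0.56439645 0.0466017  0.15962953] [0.56443731 0.0484645  0.16      ] -0.00012458133148827074 [ 0.2   0.39 -0.46  1.84  0.21  0.95 -0.16]
```

View pics/w3.png

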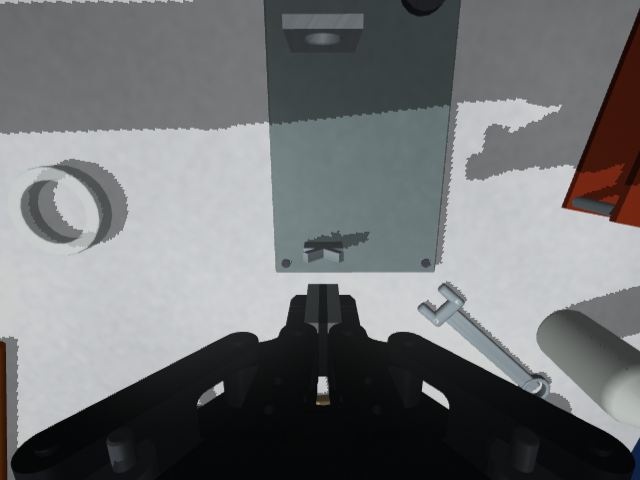

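The gripper closed on nothing: the gap is 0 and no bar shows between the pads at (322,300). I'll find out where the bar is now.

Run:
```python
from h import *
from rig import *
p,z=camera("scene"); P=camera_params("scene"); pickle.dump((p,z,P),open("s2.pkl","wb"))
cv2.imwrite("pics/s2.png",cv2.resize(p[130:430,150:520],(740,600),interpolation=cv2.INTER_CUBIC)[:,:,::-1])
W=world(z,P["K"],P["rotation"],P["position"])
a=np.radians(16.93);print(proj([[.4625,-.2638,.048],[.4654,-.2734,.048]],P["K"],P["rotation"],P["position"]),W[244,264])
s=sense();print(s["position"],s["joint_pos"])
```

```text
[[265.26508014 244.98955022]
 [261.20280535 244.34700248]] [ 0.46405998 -0.26581964  0.05282096]
[0.56445183 0.04630161 0.15976115] [ 0.20127113  0.39427196 -0.45837282  1.84121684  0.21082745  0.95455696
 -0.16092254]
```

View pics/s2.png

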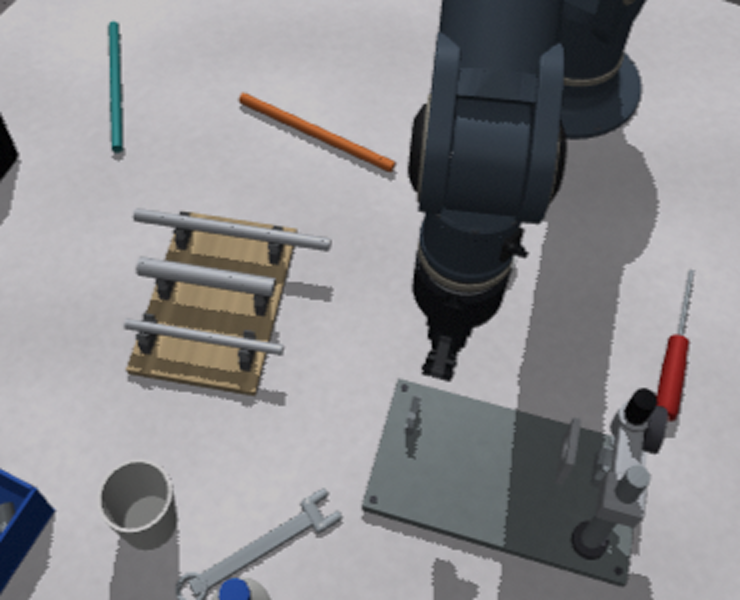

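The bar is still in the rack, undisturbed, from (135,215) to (330,243) in the crop. I'll go back and check the pose and gap at each step before closing.

Run:
```python
from h import *
from rig import *
def pr(n): s=sense(); print(n,round(s["time_s"],2),np.round(s["position"],4),"gap",round(s["finger_gap"],4),np.round(s["wrist_force"],1))
a=np.radians(16.93); ub=np.array([-np.sin(a),np.cos(a)]); g=np.array([.4625,-.2638])-.010*ub; Rb=Rz(a+np.pi/2)
command_gripper(.045,60); pr("open")
movep(np.r_[g,.13],Rb); pr("above"); print(g)
move_l(np.r_[g,.054],feed=.12); pr("down"); print(np.round(sense()["tcp_rot"],3).tolist())
p,z=camera("wrist"); cv2.imwrite("pics/w4.png",p[:,:,::-1])
```

```text
open 10.21 [0.5644 0.0484 0.16  ] gap 0.0447 [ 0.8  0.8 -0.8]
above 11.48 [ 0.4665 -0.2719  0.1303] gap 0.0447 [-0.2  0.5  0.8]
[ 0.46541203 -0.27336661]
down 12.27 [ 0.4661 -0.2733  0.0545] gap 0.0449 [-0.2 -0.5  0.4]
[[-0.292, 0.957, 0.001], [0.957, 0.292, -0.0], [-0.001, 0.001, -1.0]]
```

View pics/w4.png

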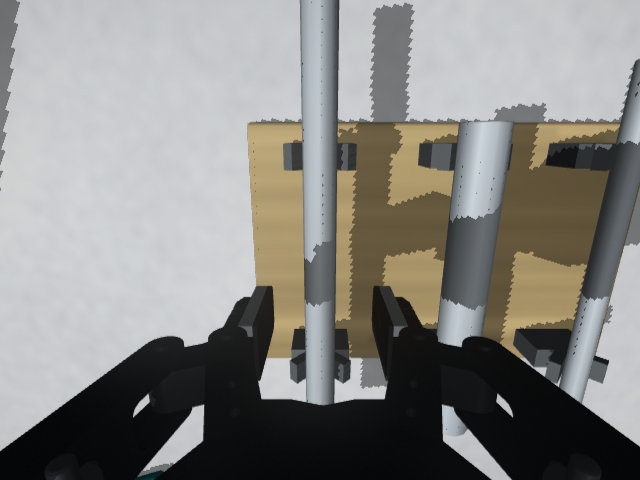

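The bar at column 320 is centred between the open fingers (pads at columns 262 and 390, row 320). I'll close step by step.

Run:
```python
from h import *
from rig import *
def pr(n): s=sense(); print(n,round(s["time_s"],2),np.round(s["position"],4),"gap",round(s["finger_gap"],4),s["gripper_force"],np.round(s["wrist_force"],1))
command_gripper(.010,30); pr("close")
sleep(.2); pr("later")
p,z=camera("wrist"); cv2.imwrite("pics/w5.png",p[:,:,::-1])
```

```text
close 12.75 [ 0.4655 -0.2734  0.0542] gap 0.0101 0.0 [-0.1 -0.3 -0.3]
later 12.95 [ 0.4654 -0.2734  0.054 ] gap 0.0102 0.0 [-0.6  0.2  0.2]
```

View pics/w5.png

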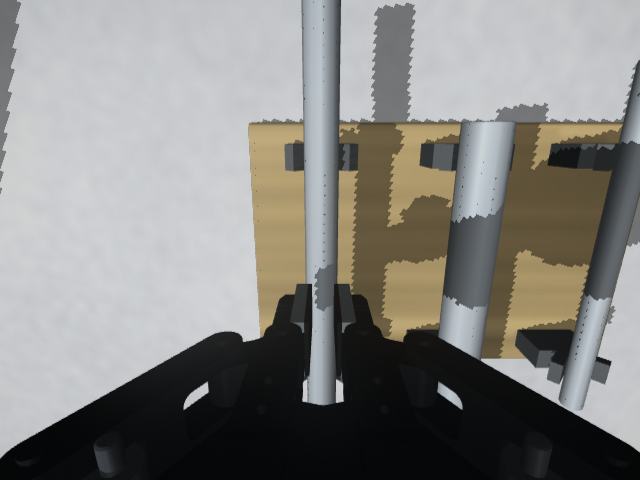

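The pads are at columns 300 and 348 with the gap reading 10 mm, and the bar between them shows no contact. I'll check the pad heights by depth.

Run:
```python
from h import *
from rig import *
P=camera_params("wrist"); s=sense(); p,z=camera("wrist"); R,t=wrist_pose(s,P); W=world(z,P["K"],R,t)
pickle.dump((p,z,P,s),open("w5.pkl","wb"))
print(np.round(s["position"],4))
Rt=np.array(s["tcp_rot"]); T=(W-np.array(s["position"]))@Rt*1000
for v in (200,270,290,310,330,350,380,398):
    print(v,[(u,*T[v,u].round(0).astype(int)) for u in range(290,360,6)])
```

```text
[ 0.4654 -0.2734  0.054 ]
200 [(290, np.int64(38), np.int64(-18), np.int64(43)), (296, np.int64(38), np.int64(-15), np.int64(43)), (302, np.int64(38), np.int64(-11), np.int64(44)), (308, np.int64(45), np.int64(-6), np.int64(1)), (314, np.int64(46), np.int64(-3), np.int64(-1)), (320, np.int64(46), np.int64(0), np.int64(-1)), (326, np.int64(45), np.int64(2), np.int64(0)), (332, np.int64(45), np.int64(5), np.int64(1)), (338, np.int64(38), np.int64(10), np.int64(42)), (344, np.int64(38), np.int64(13), np.int64(42)), (350, np.int64(38), np.int64(17), np.int64(43)), (356, np.int64(38), np.int64(20), np.int64(43))]
270 [(290, np.int64(-5), np.int64(-19), np.int64(42)), (296, np.int64(-5), np.int64(-16), np.int64(43)), (302, np.int64(-5), np.int64(-12), np.int64(42)), (308, np.int64(10), np.int64(-6), np.int64(4)), (314, np.int64(12), np.int64(-3), np.int64(-1)), (320, np.int64(13), np.int64(0), np.int64(-3)), (326, np.int64(12), np.int64(2), np.int64(0)), (332, np.int64(11), np.int64(5), np.int64(2)), (338, np.int64(-5), np.int64(10), np.int64(43)), (344, np.int64(-6), np.int64(14), np.int6
[... 2977 characters left out ...]
7)), (350, np.int64(12), np.int64(8), np.int64(-79)), (356, np.int64(17), np.int64(9), np.int64(-85))]
398 [(290, np.int64(17), np.int64(-6), np.int64(-91)), (296, np.int64(5), np.int64(-6), np.int64(-77)), (302, np.int64(-111), np.int64(-14), np.int64(55)), (308, np.int64(-66), np.int64(-7), np.int64(3)), (314, np.int64(-63), np.int64(-4), np.int64(0)), (320, np.int64(-62), np.int64(-1), np.int64(-1)), (326, np.int64(-62), np.int64(3), np.int64(-1)), (332, np.int64(-65), np.int64(6), np.int64(3)), (338, np.int64(-110), np.int64(12), np.int64(54)), (344, np.int64(-8), np.int64(8), np.int64(-62)), (350, np.int64(7), np.int64(8), np.int64(-80)), (356, np.int64(16), np.int64(8), np.int64(-89))]
```

The depth data shows the pads are right sideways (±5 mm, edge at +11 mm). The tips, though, sit at tool z ≈ -18 mm instead of +25, so the fingers really end about 43 mm short of the stated place and closed above the bar. I'll measure this offset exactly, then grasp with it and check.

Run:
```python
from h import *
from rig import *
p,z,P,s=pickle.load(open("w5.pkl","rb")); R,t=wrist_pose(s,P); W=world(z,P["K"],R,t)
T=(W-np.array(s["position"]))@np.array(s["tcp_rot"])*1000
m=(T[...,2]<-10)&(T[...,0]<25)&(np.abs(T[...,1])<14); m[:275]=0;m[300:]=0
print("tip z (closed 10mm)",np.percentile(T[m][:,2],[90,97,99.5]), "first rows",np.nonzero(m.any(1))[0][:3], [T[r][m[r]].mean(0).round(1) for r in (284,285,286,287) if m[r].any()])
for f in("w1","w2"):   # open fingers
    p,z,P,s=pickle.load(open(f+".pkl","rb")); R,t=wrist_pose(s,P)
    T=(world(z,P["K"],R,t)-np.array(s["position"]))@np.array(s["tcp_rot"])*1000
    m=(T[...,2]<20)&(np.abs(T[...,1])<60)&(T[...,2]>-60)&(np.abs(T[...,0])<20); print(f,"open tip z",np.percentile(T[m][:,2],[97,99.5]),m.sum())
q=[inverse_kinematics(p,r) for p,r in ((np.r_[.4654,-.2734,.011],Rz(np.radians(106.93))),(st(0,-.08,.012),RS),(st(0,0,.012),RS))]
print([None if a is None else np.round(a,2) for a in q])
```

```text
tip z (closed 10mm) [-15.8798529  -14.44556289 -13.48925734] first rows [284 285 286] [array([ 10.5,   0.8, -14.3]), array([ 10.6,   0.8, -15.5]), array([ 10.7,   0.8, -16.8]), array([ 10.5,   0.8, -17.4])]
w1 open tip z [-25.99905251 -23.79040255] 6066
w2 open tip z [-26.10682084 -23.77995094] 6053
[array([ 0.71,  0.55, -0.33,  2.01,  0.29,  0.62,  0.48]), array([ 0.09,  0.58, -0.33,  1.95,  0.3 ,  0.66, -0.23]), array([-0.04,  0.58, -0.34,  1.95,  0.3 ,  0.66, -0.38])]
```

Tips are at -14 mm (closed) against +25 stated, so the tool is about 39 mm short. The grasp TCP height becomes 0.048 + 0.006 - 0.039 = 0.015.

```bash
cat >> h.py <<'E'
DZ=.006-.039   # TCP height minus grasp-point height (tool measured 39 mm shorter than stated)
def pr(n):
    from rig import sense
    s=sense(); print(n,round(s["time_s"],2),np.round(s["position"],4),"gap",round(s["finger_gap"],4),np.round(s["gripper_force"],1),np.round(s["wrist_force"],1))
E
python3 - <<'E'
from h import *
from rig import *
command_gripper(.045,60); p0=np.array(sense()["position"])
print(move_l([.4654,-.2734,.048+DZ],feed=.08,until_force=10)); pr("down")
command_gripper(.0,60); pr("closed")
if sense()["finger_gap"]>.013:
    move_l([.4654,-.2734,.13],feed=.12); sleep(.15); pr("lift")
    P=camera_params("wrist"); s=sense(); p,z=camera("wrist"); R,t=wrist_pose(s,P)
    pickle.dump((p,z,P,s),open("w6.pkl","wb")); cv2.imwrite("pics/w6.png",p[:,:,::-1])
    T=(world(z,P["K"],R,t)-np.array(s["position"]))@np.array(s["tcp_rot"])*1000
    for v in range(0,300,20): print(v,T[v,310:336:5].round(0).astype(int).tolist())
E
```

```text
False
down 14.12 [ 0.4654 -0.2733  0.0147] gap 0.0452 0.0 [ 0.3  0.1 -0.1]
closed 14.51 [ 0.4648 -0.2739  0.0155] gap 0.0138 58.4 [-3.3  0.1  5.6]
lift 15.77 [ 0.4649 -0.2731  0.1291] gap 0.0145 58.4 [-0.8  1.2 -0.9]
0 [[110, -3, -39], [110, -1, -39], [110, 0, -38], [110, 2, -38], [110, 3, -40], [111, 4, -38]]
20 [[105, -3, -38], [105, -1, -38], [105, 0, -38], [105, 2, -40], [105, 3, -39], [105, 4, -38]]
40 [[100, -3, -37], [100, -1, -39], [100, 0, -39], [100, 2, -39], [100, 3, -39], [100, 5, -39]]
60 [[94, -3, -40], [95, -1, -39], [94, 0, -39], [95, 2, -38], [95, 3, -39], [95, 5, -38]]
80 [[89, -3, -38], [89, -2, -37], [89, 0, -40], [89, 2, -38], [89, 3, -40], [89, 5, -38]]
100 [[83, -3, -39], [83, -2, -38], [83, 0, -40], [83, 2, -39], [83, 3, -38], [83, 5, -39]]
120 [[77, -3, -38], [77, -2, -39], [77, 0, -40], [77, 2, -39], [77, 3, -39], [77, 5, -39]]
140 [[71, -3, -38], [71, -2, -39], [71, 0, -39], [71, 2, -39], [71, 3, -40], [71, 5, -37]]
160 [[65, -3, -38], [65, -2, -40], [65, 0, -39], [65, 2, -40], [65, 3, -38], [65, 5, -38]]
180 [[59, -3, -39], [59, -2, -38], [59, 0, -38], [59, 2, -39], [59, 3, -39], [59, 5, -38]]
200 [[52, -3, -38], [52, -2, -40], [52, 0, -39], [52, 2, -39], [52, 3, -39], [52, 5, -39]]
220 [[45, -4, -37], [45, -2, -39], [45, 0, -40], [71, 1, -153], [45, 3, -39], [45, 5, -38]]
240 [[38, -4, -38], [38, -2, -39], [38, 0, -39], [38, 2, -40], [37, 3, -37], [38, 5, -39]]
260 [[30, -4, -37], [30, -2, -38], [31, 0, -40], [30, 2, -38], [31, 3, -40], [30, 5, -37]]
280 [[22, -4, -38], [23, -2, -38], [23, 0, -40], [23, 2, -39], [23, 3, -39], [23, 5, -38]]
```

The bar is gripped, level and centred. I'll carry it over the stand and check the eyelet's position relative to the bar in one image before going down.

Run:
```python
from h import *
from rig import *
movep(st(0,-.080,.13),RS); sleep(.2); pr("over")
P=camera_params("wrist"); s=sense(); p,z=camera("wrist"); R,t=wrist_pose(s,P); K=P["K"]
pickle.dump((p,z,P,s),open("w7.pkl","wb")); cv2.imwrite("pics/w7.png",p[:,:,::-1])
W=world(z,K,R,t); T=(W-np.array(s["position"]))@np.array(s["tcp_rot"])*1000
m=(np.abs(T[...,1])<12)&(np.abs(T[...,2]+34)<9)&(T[...,0]>20)
for lo in (25,45,65,85): 
    k=m&(T[...,0]>lo)&(T[...,0]<lo+20); print("bar",lo,k.sum(),T[k][:,1].min().round(1),T[k][:,1].max().round(1),"top",np.percentile(T[k][:,2],5).round(1))
k=(W[...,2]>.066)&(W[...,2]<.080)&(T[...,0]>80); k[:,:200]=0;k[:,460:]=0
l,lab,stt,c=cv2.connectedComponentsWithStats(k.astype(np.uint8))
for i in range(1,l):
    if stt[i,4]>60:
        q=T[lab==i]; print(stt[i],"plate x",np.percentile(q[:,0],[2,98]).round(1),"y",q[:,1].min().round(1),q[:,1].max().round(1),"h",np.median(W[lab==i][:,2]))
```

```text
over 17.29 [0.5645 0.0468 0.1299] gap 0.0141 58.4 [ 0.4 -0.3 -1.6]
bar 25 2297 -7.3 8.8 top -39.8
bar 45 2650 -7.3 8.8 top -39.8
bar 65 3074 -7.2 8.9 top -39.8
bar 85 3592 -7.2 8.9 top -39.8
[275   0  22  18 360] plate x [137.2 143. ] y -24.6 -13.2 h 0.0729224817913404
[349   0  20  17 329] plate x [137.3 143. ] y 14.8 25.4 h 0.072952879016318
```

View pics/w7.png

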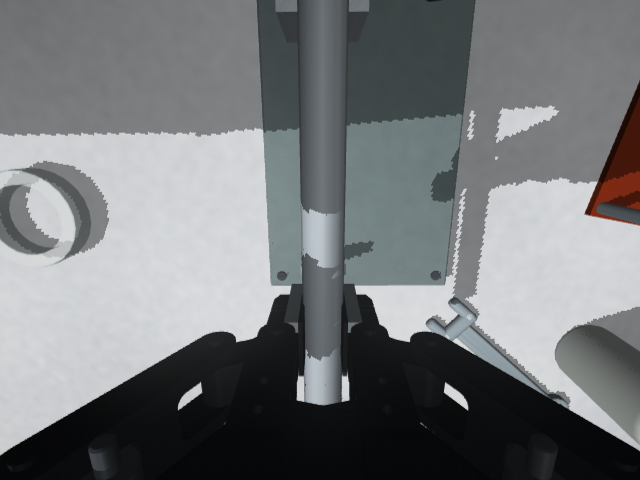

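The bar at columns 300–347 is centred between the eyelet plate's two visible ends, at (287,10) and (358,10). The plate's centre is at +0.4 mm and the bar's at +0.8 mm. Now I'll lower it and insert.

Run:
```python
from h import *
from rig import *
Z=.0515-.0318
move_l(st(0,-.082,.05),RS,feed=.12)
print(move_l(st(0,-.082,Z),feed=.05,until_force=8)); sleep(.1); pr("low")
s=sense(); print("err mm",((np.array(s["position"])-st(0,-.082,Z))*1000).round(1))
h=move_l(st(0,-.045,Z),feed=.06,until_force=8); print("in",h); pr("in")
if not h:
    h=move_l(st(0,-.012,Z),feed=.08,until_force=8); print("in2",h); pr("in2")
if not h:
    h=move_l(st(0,.001,Z),feed=.02,until_force=6); print("stop",h); pr("stop")
s=sense(); d=np.array(s["position"])[:2]-O; print("stand xy",d@XS,d@US)
```

```text
False
low 19.02 [0.5651 0.0466 0.02  ] gap 0.0142 58.4 [ 1.5  0.7 -0.9]
err mm [0.3 0.1 0.3]
in False
in 19.78 [0.5578 0.0826 0.0196] gap 0.0146 58.4 [-0.1 -0.7 -1.4]
in2 False
in2 20.34 [0.5513 0.1156 0.0197] gap 0.0142 58.4 [ 0.7 -0.7 -1.4]
stop True
stop 20.91 [0.549  0.1243 0.019 ] gap 0.0142 58.4 [-0.1 -0.1 -2.1]
stand xy -0.0007608500916158596 -0.0026192296767263137
```

Run:
```python
from h import *
from rig import *
s=sense(); p=np.array(s["position"])
print(move_l([p[0],p[1],.048-.0318-.001],feed=.015,until_force=5)); pr("down")
command_gripper(.045,60); pr("rel")
q=np.array(sense()["position"]); move_l([q[0],q[1],.13],feed=.12)
movep(st(0,-.04,.22),RS); sleep(.2); pr("view")
P=camera_params("wrist"); s=sense(); p,z=camera("wrist"); R,t=wrist_pose(s,P); K=P["K"]
pickle.dump((p,z,P,s),open("w8.pkl","wb")); cv2.imwrite("pics/w8.png",p[:,:,::-1])
W=world(z,K,R,t); S=np.stack([(W[...,:2]-O)@XS,(W[...,:2]-O)@US,W[...,2]],-1)*1000
m=(np.abs(S[...,0])<12)&(S[...,2]>50)&(S[...,2]<62)&(np.abs(S[...,1]-5)<130)
for lo in range(-125,135,20):
    k=m&(S[...,1]>lo)&(S[...,1]<lo+20)
    if k.sum()>20: print(lo,k.sum(),"x",S[k][:,0].mean().round(1),"top",np.percentile(S[k][:,2],95).round(1),"y",S[k][:,1].min().round(1),S[k][:,1].max().round(1))
k=(np.abs(S[...,0])<30)&(np.abs(S[...,1]-98)<30)&(S[...,2]>185)
print("knob",k.sum(),S[k].mean(0),np.percentile(S[k][:,2],[50,97]))
```

```text
True
down 21.19 [0.5494 0.1245 0.0155] gap 0.014 59.1 [-0.4  0.3  4.5]
rel 21.59 [0.5485 0.124  0.0148] gap 0.0449 0.0 [ 0.   0.5 -0.1]
view 23.38 [0.5557 0.0881 0.2183] gap 0.0449 0.0 [ 1.  -0.2  0.1]
-125 87 x 0.3 top 55.8 y -112.0 -105.0
-105 272 x 0.5 top 55.7 y -104.9 -85.1
-85 283 x 0.6 top 55.9 y -84.9 -65.0
-65 300 x 0.7 top 55.7 y -64.9 -45.0
-45 311 x 0.6 top 55.7 y -44.9 -25.1
-25 324 x 0.4 top 55.8 y -25.0 -5.0
-5 341 x 0.5 top 55.7 y -5.0 15.0
15 366 x 0.6 top 55.7 y 15.6 34.9
35 378 x 0.6 top 55.6 y 35.7 55.0
55 210 x 0.5 top 56.0 y 55.0 75.0
75 437 x 0.5 top 55.9 y 75.0 95.0
95 97 x 0.6 top 55.6 y 95.1 100.6
knob 689 [  0.5472407   89.1075072  194.38734675] [196.21632155 199.38846448]
```

View pics/w8.png

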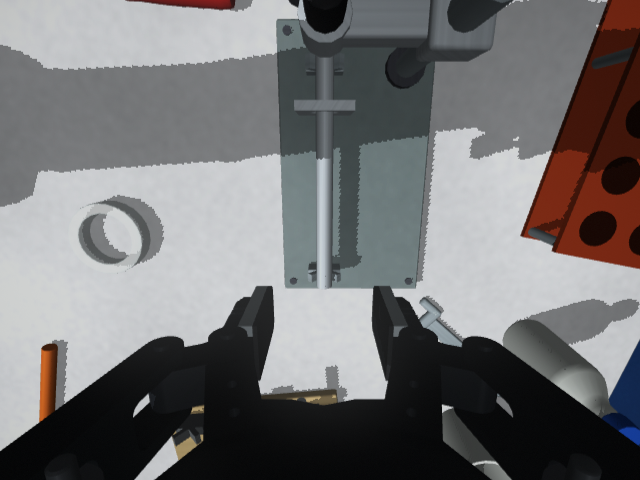

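The bar lies level, with its top at 55.7–56.0 mm all along. Its rear end is at y = -112, as expected when it is at the stop, and it passes through the eyelet plate at (324,105). Next I'll measure the knob's top from the full view (w2) and this one, and check the IK for a 45° grip that keeps clear of column and dial.

Run:
```python
from h import *
from rig import *
for f in ("w2","w8"):
    p,z,P,s=pickle.load(open(f+".pkl","rb")); R,t=wrist_pose(s,P)
    W=world(z,P["K"],R,t); S=np.stack([(W[...,:2]-O)@XS,(W[...,:2]-O)@US,W[...,2]],-1)*1000
    k=(np.abs(S[...,0])<25)&(np.abs(S[...,1]-98)<25)&(S[...,2]>180)
    h,e=np.histogram(S[k][:,2],np.arange(180,210,1)); print(f,dict(zip(e[:-1].astype(int),h)))
    zt=np.percentile(S[k][:,2],90); k2=k&(np.abs(S[...,2]-zt)<2.0)
    v,u=np.nonzero(k2); w=ray_pts(np.c_[u,v],P["K"],R,t,zt/1000)[:,:2]; q=np.c_[(w-O)@XS,(w-O)@US]*1000
    print(zt,k2.sum(),cv2.minEnclosingCircle(q.astype(np.float32)),q.mean(0))
for dy in (-45,45):
    for zz in (.20,.158,.110): 
        a=inverse_kinematics(st(0,.098,zz),Rz(YS+np.pi/2+np.radians(dy))); print(dy,zz,None if a is None else np.round(a,2))
```

```text
w2 {np.int64(180): np.int64(11), np.int64(181): np.int64(15), np.int64(182): np.int64(15), np.int64(183): np.int64(13), np.int64(184): np.int64(11), np.int64(185): np.int64(14), np.int64(186): np.int64(13), np.int64(187): np.int64(12), np.int64(188): np.int64(15), np.int64(189): np.int64(9), np.int64(190): np.int64(15), np.int64(191): np.int64(11), np.int64(192): np.int64(16), np.int64(193): np.int64(18), np.int64(194): np.int64(14), np.int64(195): np.int64(16), np.int64(196): np.int64(53), np.int64(197): np.int64(319), np.int64(198): np.int64(574), np.int64(199): np.int64(216), np.int64(200): np.int64(19), np.int64(201): np.int64(1), np.int64(202): np.int64(0), np.int64(203): np.int64(0), np.int64(204): np.int64(0), np.int64(205): np.int64(0), np.int64(206): np.int64(0), np.int64(207): np.int64(0), np.int64(208): np.int64(0)}
199.28116100975095 1081 ((0.16725201904773712, 97.14124298095703), 10.673161506652832) [ 0.3097012  97.42984994]
w8 {np.int64(180): np.int64(26), np.int64(181): np.int64(28), np.int64(182): np.int64(27), np.int64(183): np.int64(25), np.int64(184): np.int64(34),
[... 411 characters left out ...]
.int64(199): np.int64(36), np.int64(200): np.int64(8), np.int64(201): np.int64(0), np.int64(202): np.int64(0), np.int64(203): np.int64(0), np.int64(204): np.int64(0), np.int64(205): np.int64(0), np.int64(206): np.int64(0), np.int64(207): np.int64(0), np.int64(208): np.int64(0)}
198.586781484796 321 ((0.6682920455932617, 90.7122802734375), 8.321066856384277) [ 0.46945503 89.24434362]
-45 0.2 [-0.17  0.35 -0.39  1.78  0.15  1.03 -1.21]
-45 0.158 [-0.18  0.4  -0.37  1.83  0.17  0.95 -1.22]
-45 0.11 [-0.2   0.45 -0.35  1.87  0.2   0.85 -1.25]
45 0.2 [ 0.05  0.41 -0.67  1.77  0.29  1.07  0.25]
45 0.158 [ 0.03  0.45 -0.66  1.81  0.32  0.99  0.21]
45 0.11 [ 0.    0.51 -0.63  1.86  0.37  0.9   0.17]
```

Knob axis is at stand (0.3, 97.4) and its top at about 199.3 mm with the small height bias removed. So the carriage is at 16.6 mm and must come down 45.4 mm.

Run:
```python
from h import *
from rig import *
RK=Rz(YS+np.pi/2+np.radians(45)); k=st(.0003,.0976,0)[:2]
movep(np.r_[k,.22],RK); sleep(.1); pr("above")
print(move_l(np.r_[k,.158],feed=.08,until_force=8)); sleep(.1); pr("at")
command_gripper(0,60); sleep(.1); pr("grip")
s=sense(); p=np.array(s["position"])
if s["finger_gap"]>.018:
    print(move_l([k[0],k[1],p[2]-.0454],feed=.03,until_force=25)); sleep(.2); pr("low"); print("dz",(np.array(sense()["position"])[2]-p[2])*1000)
```

```text
above 24.13 [0.5313 0.2214 0.2194] gap 0.045 0.0 [0.6 0.  0.1]
False
at 25.16 [0.5313 0.2232 0.1587] gap 0.0448 0.0 [-0.1  0.1  0.6]
grip 25.59 [0.5311 0.2229 0.1584] gap 0.0206 58.8 [-0.9  0.3  3.4]
False
low 27.44 [0.5311 0.2229 0.1131] gap 0.0206 59.1 [ 0.2 -1.1  4. ]
dz -45.34051217811655
```

Run:
```python
from h import *
from rig import *
command_gripper(.045,60); sleep(.1); pr("rel")
p=np.array(sense()["position"]); move_l([p[0],p[1],.20],feed=.12)
movep((.53,.09,.27),Rz(1.8646-.1)); sleep(.2); pr("view")
P=camera_params("wrist"); s=sense(); p,z=camera("wrist"); R,t=wrist_pose(s,P); K=P["K"]
pickle.dump((p,z,P,s),open("w9.pkl","wb"))
W=world(z,K,R,t); S=np.stack([(W[...,:2]-O)@XS,(W[...,:2]-O)@US,W[...,2]],-1)*1000
k=(np.abs(S[...,0])<25)&(np.abs(S[...,1]-98)<25)&(S[...,2]>140)
h,e=np.histogram(S[k][:,2],np.arange(140,170,1)); print(dict(zip(e[:-1].astype(int).tolist(),h.tolist())))
k=k&(S[...,2]>e[h.argmax()]-1.5); v,u=np.nonzero(k); print("knob top",np.median(S[k],0))
m=(np.abs(S[...,0])<12)&(S[...,2]>50)&(S[...,2]<62)&(np.abs(S[...,1]-5)<130); print("bar top",np.percentile(S[m][:,2],95),"y",S[m][:,1].min())
c,zz=camera("scene"); 
cv2.imwrite("pics/s3.png",cv2.resize(c[130:430,150:550],(800,600),interpolation=cv2.INTER_CUBIC)[:,:,::-1])
```

```text
rel 27.9 [0.5307 0.2229 0.1128] gap 0.0447 0.0 [ 0.2 -0.2  0.1]
view 29.62 [0.5294 0.0917 0.2689] gap 0.045 0.0 [ 0.4  0.1 -1.1]
{140: 9, 141: 12, 142: 6, 143: 6, 144: 8, 145: 4, 146: 7, 147: 10, 148: 8, 149: 8, 150: 13, 151: 95, 152: 310, 153: 307, 154: 55, 155: 3, 156: 0, 157: 0, 158: 0, 159: 0, 160: 0, 161: 0, 162: 0, 163: 0, 164: 0, 165: 0, 166: 0, 167: 0, 168: 0}
knob top [  0.42412358  97.51369591 152.92887801]
bar top 55.7909216141603 y -112.23567318985017
```

View pics/s3.png

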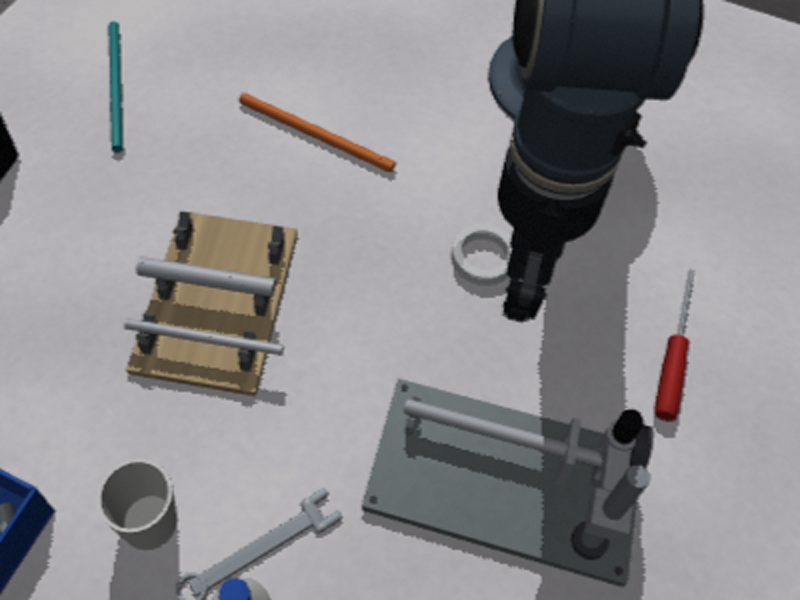

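The bar is seated through the eyelet, from (408,408) to (600,460), with the gauge down on it. The other two bars are still in the rack. The knob top at about 153.6 mm means a carriage position of about 62 mm, so the foot is pushed in about 7 mm.

```bash
python3 -c "
from rig import *
print(finish_job())"
```

```text
the job is handed in; nothing more can be done
None
```

I handed the job in at about 30 s: the long bar lies in both V rests at the stop, the gauge foot is pushed in about 7 mm by my measurement, and the other two bars are still in the rack; my first grasp closed on nothing because the fingers are about 39 mm shorter than stated, so I corrected for that.

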